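# Unpin the control box and hold its lid half open

## Task

The lid of the grey control box is locked by a steel pin that snaps into the hasp on the front: pull the pin out endways, while the lid is still shut, and lay it down on the bench. Then raise the lid by its ball knob to 45 degrees and keep it there so that I can look in at the fittings; it has no stay and would fall shut, so finish still holding it, with your fingers on the lid. Leave the things standing round the box where they are.

Things in the scene. Friction and masses are not known exactly. Their poses are not given: they have to be found in the camera images.
- enclosure: Grey steel control box, 160 x 240 x 90 mm (x, y, z) without its lid, fixed to the bench by flanges 23 mm wide and 4 mm high along its left and right walls. Origin: centre of its underside, on the bench. Own axes: -x is its front (towards the robot when not turned), +y its left, z up. Its front carries the hasp (see hasp)
- hasp (a point): Middle of the hasp, on the axis of its hole, 110 mm in front of the box's centre and 102 mm above the bench; axes those of the box. Two steel ears 10 mm thick, centred 22 mm to its left and right, run from the front wall to 15 mm ahead of it and 23 mm above it. In the left ear a spring plunger presses with about 6 N into a groove near the pin's tip
- pin: Steel locking pin, 90 g: a round shaft 8 mm thick along own +y, tip 120 mm from the origin, and an upright grip plate square to it, 36 (x) x 10 (y) x 48 mm (z, -10 to +38). Origin: on the shaft's axis, mid-thickness of the plate. Starts seated, level, axes parallel to the box's, plate to the right, 58 mm clear of the ear (the shaft runs between). On the bench its origin lies about 10 mm high
- pin_seat (a point): Where the pin's origin is when seated: 90 mm to the right (own -y) of the hasp's middle, 102 mm above the bench; fixed on the box, axes those of the box. The pin is drawn out along own -y: some 6 to 12 N for the first 10 mm, then slight friction; its tip has left the ears after 58 mm
- lid (a joint): Lid angle in rad: 0 shut, 0.785 at 45 degrees, 1.9 at its stop. A steel plate 166 x 248 x 8 mm, 0.4 to 0.9 kg, hinged at the back of the box; its front edge turns up and back. Falls shut when let go below 1.5 rad. With the pin in, its tongue (28 mm wide, middle of the front edge) is barred under the pin and it lifts no more than about 1 degree
- lid_knob (a point): Centre of the black ball knob on the lid: 30 mm ball on a stem 12 mm thick, 36 mm above the lid's top face near the front edge; when shut it is 140 mm in front of the hinge line and 40 mm above it. Moves and turns with the lid; its y axis is parallel to the hinge line
- lid_hinge (a point): Middle of the hinge line of the lid, fixed at the back of the box, 94 mm above the bench; the hinge line is its y axis (the lid opens by turning about +y); its axes are those of the box
- weight: Bystander: brass calibration weight with a knobbed top, 38 mm wide, 57 mm high, standing loose in front of the box on its left; origin at the centre of its underside
- tape: Bystander: roll of tan adhesive tape, 100 mm wide, 25 mm high, lying loose at the left of the box; origin at the centre of its underside
- bush: Bystander: turned metal bush with a flange, 40 mm wide, 32 mm high, standing loose beside the right wall of the box; origin at the centre of its underside
Things that resemble listed ones, but are neither listed nor needed, are in the scene too. What is meant by the pin is not yellow, and is the larger of those in its own colour.

How it is judged:
By the outcome, as a careful person would: the job done as asked, in the order asked, and still so for the second after the job is handed in, while the arm keeps its last pose, push and grip.
It also fails if it takes over 51 s, if anything falls off the work surface, if the arm or the gripper's body presses on something with over 40 N, if the wrist force passes 120 N, or if a joint passes its speed limit or range.

## Robot

A 6-joint arm with a two-finger parallel gripper is mounted at the origin on a cart in front of the work surface, level with it; the furniture and walls round the work are solid. World frame = base frame: x ahead of the robot, y to its left, z up, the work surface at z = 0. Lengths are in mm, angles in rad, forces in N, time in s.
With the tool pointing down it reaches from about 425 to 925 mm from the base axis. Payload 12.5 kg.
Tool frame: the origin (TCP) lies at the centre of the arm's flange, where the gripper is bolted on; the fingertips stand r.tips_ahead ahead of it and the grasp point (between the pads) lies 155 mm ahead of it (r.tips_ahead is the distance from the TCP to the fingertips, in mm); z points along the fingers, x is the direction in which the jaws open and shut, and the axes are right-handed (so a half turn about z gives the same grasp; the last joint's range is limited). The gripper opens to 85 mm and grips with 20 to 120 N. Pads are 22 mm wide; open, the fingers measure 114 mm over their backs; the gripper's body (76 mm by 85 mm) begins 54 mm behind the grasp point. The pads swing forward as they close: fully open they stand 13 mm farther back than shut.
Start: joints at [-1.362, 0.491, 1.559, -0, 1.092, -0.106], TCP at [193.536, -594.28, 404.727] pointing down, gripper open.
Joint ranges: [-3.1, 3.1], [-0.84, 2.19], [0.05, 2.79], [-1.13, 4.28], [0.06, 2.93], [-2.69, 2.69]. Speed limits (rad/s): [2.22, 2.22, 2.79, 3.14, 3.14, 3.14].

## Interface

Orientations are given as a unit quaternion [x, y, z, w].
In Python, from bench import r gives the robot as it stands.
- The arm moves only by the tool move_arm, never from a script. Its argument "deltas" is a list of rows, each a list of 2 entries, a list of its own where there are three numbers: the shift along the world's x, y, z in units of 30 mm (1.0 is 30 mm), then the turn about the world's z in rad. A call has 1 to 12 rows; each row is the pose to reach, as a shift and turn from the pose measured when the call began; what a row does not reach only later rows make up. A row lasts 1/12 s, in which the tool goes at most 41.7 mm and 7.16 degrees, less where a joint would pass 70% of its speed; a pose out of reach is approached as far as the arm can. A call with a gripper value outside its range is refused whole. "claw" is the finger opening in mm, from 0 to 85.4, set as the call begins (left out, the last holds). The fingers move at their own pace and stop on an object; the grip force is fixed at half the most. Time passes only in rows, so rows that repeat a pose let the fingers close. It gives the time, the measured TCP pose, the force and the opening at its end, in the units of the state.
- r.get_state(): the state, without advancing time (a new reading comes with each control period).
- r.read_camera(name): name is "side" or "top" or "wrist"; returns a dict with "img" (480x640x3 uint8, blue, green, red), "camera_matrix" (3x3 intrinsics, pixels), "dist" ([k1, k2, p1, p2, k3] as OpenCV has them; the pictures are not rectified), "cam_to_world" (4x4, takes a point from camera to world coordinates). Camera axes: x right, y up, looking along -z (the intrinsics and any distortion apply to the point x, -y, -z); pixel columns grow to the right and rows downward; lengths in mm; the calibration is good to about 2 mm. A picture is of the moment at which its call begins. There is no depth.
- r.job_done(): hands the job in, once; it reports no verdict.
The state is a dict: "time": time; "joints": joint angles; "joint_velocities": joint speeds; "effort": joint torques, N m; "tcp_pos": TCP position; "tool_rot": TCP orientation; "wrist_force": force on the tool from outside, world axes, zero at the start; "wrist_torque": the same for the moment, N m; "width": finger opening in mm.
Only numpy, scipy, OpenCV 4.12 (cv2) and the standard library are available. Lean on these libraries where they do the work, as an engineer would, in place of code of your own. Each camera call takes 0.05 s, during which the arm holds its last target.

## Working session

There is one attempt and no reset: what is moved stays moved. The work goes in short steps, Python scripts to look and compute and a tool call to move; the robot and the scene stay as the last step left them, time stands still between calls to the robot, and variables do not carry over. Pictures are saved under pics/ and viewed, and the job is handed in when it is done.

Besides the shell and the picture viewer there is one more tool, called in YAML: its name, and indented under it one key for each argument. move_arm: Moves the arm, as the interface text tells. Its arguments: {"type":"object","properties":{"deltas":{"type":"array"},"claw":{"type":"number"}},"required":["deltas"]}

```bash
ls; mkdir -p pics
python3 - <<'E'
from bench import r
import cv2
s=r.get_state(); print(s); print(r.tips_ahead)
for n in("side","top","wrist"):
    c=r.read_camera(n); cv2.imwrite(f"pics/{n}0.png",c["img"]); print(n,c["camera_matrix"],c["dist"],c["cam_to_world"])
E
```

```text
pics
{'time': 0.0, 'joints': array([-1.36161086e+00,  4.91580234e-01,  1.55948569e+00, -2.42502463e-05,
        1.09167085e+00, -1.05625565e-01]), 'joint_velocities': array([-0.00085085, -0.00109894, -0.00076241,  0.00082559,  0.00022586,
        0.00112886]), 'effort': array([ 2.51166566e-04, -6.18436646e+01, -2.61588907e+01, -6.23738219e-05,
        4.14394613e-03,  3.95606108e-06]), 'tcp_pos': array([ 193.51984102, -594.24562759,  404.10229328]), 'tool_rot': array([ 8.09211656e-01, -5.87516952e-01, -4.32104131e-04, -3.75040274e-04]), 'wrist_force': array([-0.49885891, -0.02597109,  0.37872516]), 'wrist_torque': array([ 0.03902764,  0.01702688, -0.04666274]), 'width': 85.45729447238583}
173.4
side [[441.41409256   0.         320.75501552]
 [  0.         441.41409256 239.56804905]
 [  0.           0.           1.        ]] [-0.01408827  0.          0.          0.          0.        ] [[ 9.98618352e-01 -1.04774371e-02  5.14937845e-02  6.64835754e+02]
 [ 4.75144829e-02  5.98576110e-01 -7.99655560e-01 -7.68696867e+02]
 [-2.24446084e-02  8.00997418e-01  5.98246919e-01  7.44493682e+02]
 
[... 292 characters left out ...]
1 -1.56089434e-01  3.71503611e+02]
 [-9.99760714e-01 -2.13597747e-02  4.71965260e-03  5.89204349e+01]
 [ 1.32662917e-03  1.56155136e-01  9.87731651e-01  1.47947363e+03]
 [ 0.00000000e+00  0.00000000e+00  0.00000000e+00  1.00000000e+00]]
wrist [[358.28109467   0.         321.13997729]
 [  0.         358.28109467 236.83357195]
 [  0.           0.           1.        ]] [-0.06934638  0.          0.          0.          0.        ] [[ 3.11017632e-01  9.10125353e-01  2.73751483e-01  2.61607497e+02]
 [-9.50403830e-01  2.98069787e-01  8.88085700e-02 -5.71563906e+02]
 [-7.70115310e-04 -2.87795489e-01  9.57691580e-01  3.73211712e+02]
 [ 0.00000000e+00  0.00000000e+00  0.00000000e+00  1.00000000e+00]]
```

View pics/side0.png

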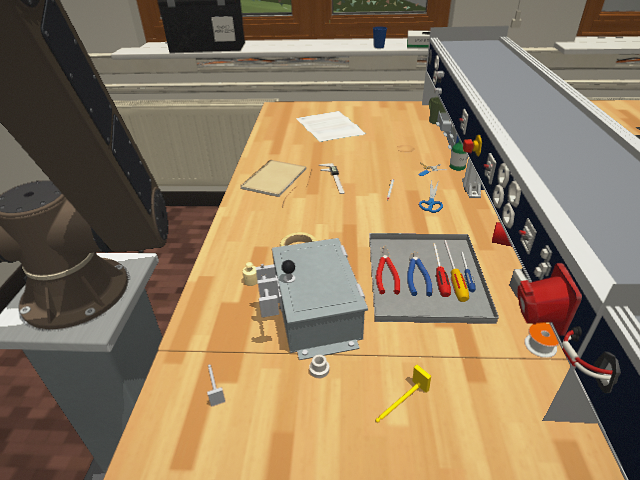

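View pics/top0.png

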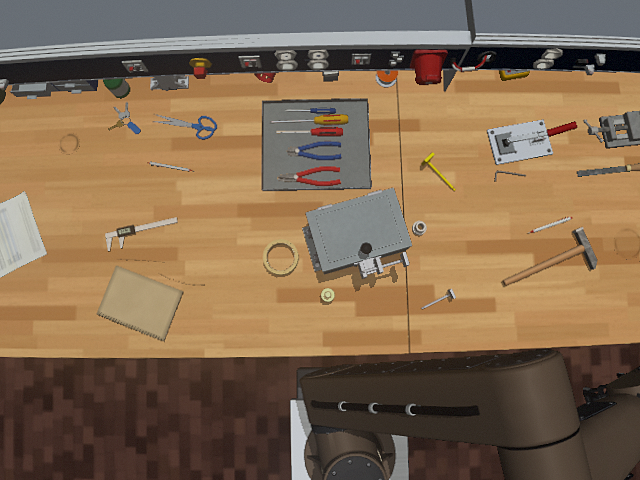

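View pics/wrist0.png

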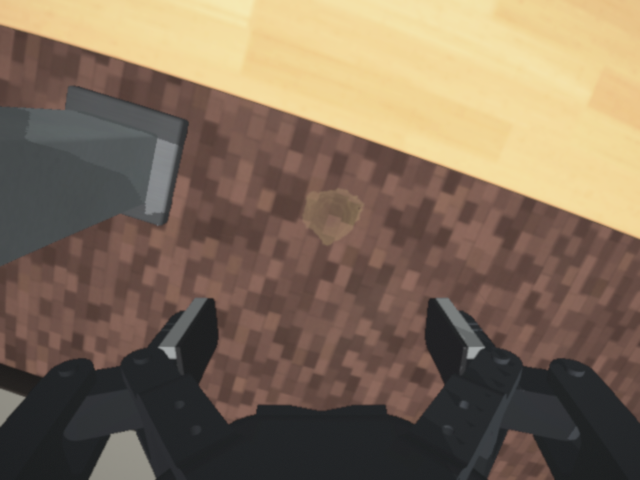

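The side view shows the box at about (320,295), the knob at (288,267) and the hasp at (267,290). The top view shows the lid at (358,232), the knob at (366,248) and the pin plate near (405,260). I'll zoom in on these.

```bash
cat > h.py <<'E'
import numpy as np, cv2
from bench import r
def ray(c,uv):
    p=cv2.undistortPoints(np.array([[uv]],float),c["camera_matrix"],np.array(c["dist"]))[0,0]
    M=np.array(c["cam_to_world"]); d=M[:3,:3]@np.array([p[0],-p[1],-1]); return M[:3,3],d/np.linalg.norm(d)
def onz(c,uv,z):
    o,d=ray(c,uv); return o+d*(z-o[2])/d[2]
def tri(c1,u1,c2,u2):
    o1,d1=ray(c1,u1);o2,d2=ray(c2,u2)
    A=np.array([d1,-d2]).T; t=np.linalg.lstsq(A,o2-o1,rcond=None)[0]
    a=o1+t[0]*d1;b=o2+t[1]*d2; return (a+b)/2,np.linalg.norm(a-b)
def proj(c,P):
    M=np.array(c["cam_to_world"]); q=(np.atleast_2d(P)-M[:3,3])@M[:3,:3]
    q=q*[1,-1,-1]; return cv2.projectPoints(q,np.zeros(3),np.zeros(3),c["camera_matrix"],np.array(c["dist"]))[0][:,0]
def crop(img,x0,y0,x1,y1,k,name):
    cv2.imwrite("pics/"+name,cv2.resize(img[y0:y1,x0:x1],None,fx=k,fy=k,interpolation=cv2.INTER_CUBIC))
E
python3 - <<'E'
from h import *
import cv2
crop(cv2.imread("pics/top0.png"),290,170,450,290,5,"topz.png")
crop(cv2.imread("pics/side0.png"),230,225,390,345,5,"sidez.png")
E
```

```text
(no output)
```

View pics/topz.png

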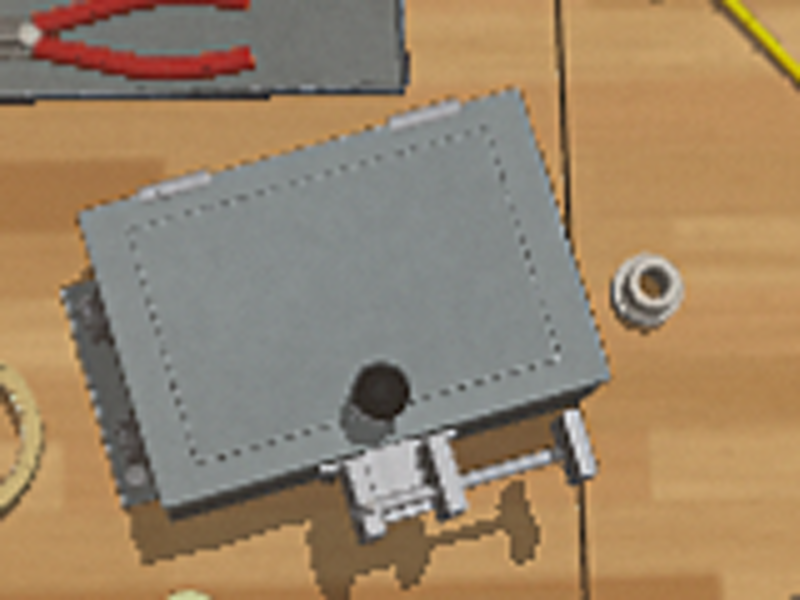

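View pics/sidez.png

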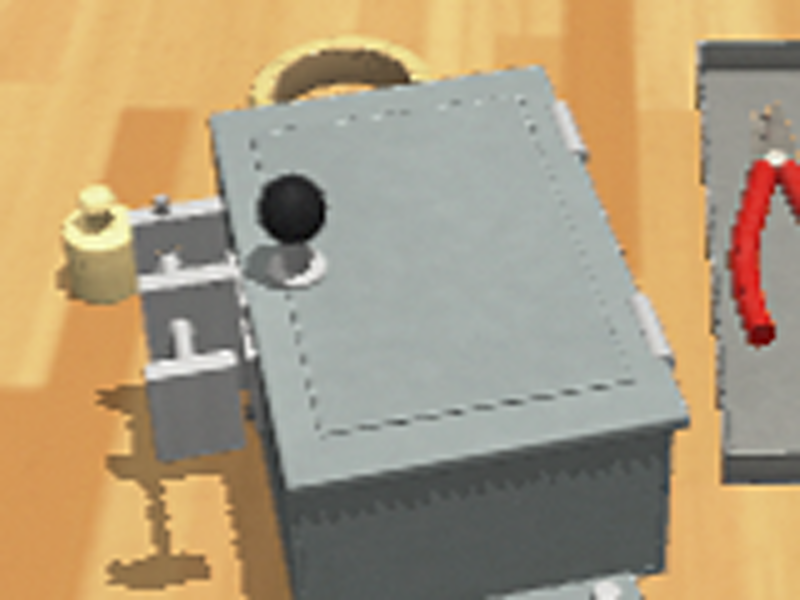

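Top crop: lid corners at (80,213), (518,88), (608,378) and (168,503), knob at (381,391), pin plate at (577,447). Side crop: lid corners at (545,66), (212,116), (288,488) and (688,420), knob at (292,209).

Run:
```python
from h import *
t=r.read_camera("top");s=r.read_camera("side")
T=lambda a:(a[0]/5+290-.4,a[1]/5+170-.4); S=lambda a:(a[0]/5+230-.4,a[1]/5+225-.4)
A=np.array([onz(t,T(a),98) for a in[(80,213),(518,88),(608,376),(168,503)]])
B=np.array([onz(s,S(a),98) for a in[(545,66),(688,420),(288,488),(212,116)]])
print(A.round(1),"\n",B.round(1))
C=(A+B)/2
for X in(A,B,C):
    print("sizes",[round(np.linalg.norm(X[i]-X[(i+1)%4]),1) for i in range(4)])
    v=(X[0]-X[1])+(X[3]-X[2]); print("yaw",np.arctan2(-v[0],v[1]), "ctr",X.mean(0))
k,e=tri(t,T((381,391)),s,S((292,209)));print("knob",k,e)
p,e=tri(t,T((569,412)),s,S((234,357)));print("plate top back corner?",p,e)
for nm,uv in (("bush",(645,290)),): print(nm,onz(t,T(uv),16))
# dark spots, other
print("weight",onz(t,(327,296),57), onz(t,(327,296),30),"tape",onz(t,(281,259),25))
print("bench edge", onz(t,(320,355),0))
```

```text
[[ 649.   104.7   98. ]
 [ 712.7 -132.2   98. ]
 [ 555.2 -173.4   98. ]
 [ 493.1   61.    98. ]] 
 [[ 652.7  103.5   98. ]
 [ 714.1 -135.5   98. ]
 [ 556.2 -176.5   98. ]
 [ 493.7   60.4   98. ]]
sizes [np.float64(245.3), np.float64(162.8), np.float64(242.5), np.float64(161.9)]
yaw 0.26069303985061326 ctr [602.51501866 -34.98904569  98.        ]
sizes [np.float64(246.7), np.float64(163.1), np.float64(245.0), np.float64(164.7)]
yaw 0.25442548479829363 ctr [604.17549548 -37.01220978  98.        ]
sizes [np.float64(246.0), np.float64(163.0), np.float64(243.7), np.float64(163.3)]
yaw 0.2575469519787186 ctr [603.34525707 -36.00062773  98.        ]
knob [545.91078524 -49.62969277 133.55856086] 1.2877594541608473
plate top back corner? [ 532.91649518 -145.37139846  138.00325391] 2.541829722204968
bush [ 614.55349605 -210.5328199    16.        ]
weight [427.13336183  52.37011398  57.        ] [428.18927122  52.24578221  30.        ] tape [533.10560875 177.37382583  25.        ]
bench edge [267.54501029  74.96925622   0.        ]
```

move_arm:
  deltas:
    - [[0.3, 0.4, 0], 0]
    - [[0.9, 1.3, 0], -0.01]
    - [[1.6, 2.4, 0], -0.02]
    - [[2.4, 3.6, 0], -0.03]
    - [[3.2, 4.8, 0], -0.04]
    - [[4.0, 6.0, 0], -0.05]
    - [[4.8, 7.2, 0], -0.057]
    - [[5.6, 8.4, 0], -0.057]
    - [[6.4, 9.6, 0], -0.057]
    - [[7.2, 10.8, 0], -0.057]
    - [[7.8, 11.7, 0], -0.057]
    - [[8.2, 12.3, 0], -0.057]
  claw: 50

```text
time: 1.25
tcp_pos: [440.6, -221.5, 404.6]
tool_rot: [0.793, -0.61, -0.0, -0.0]
wrist_force: [0.5, 0.1, 0.3]
width: 49.8
```

move_arm:
  deltas:
    - [[0.4, 0.6, 0], 0]
    - [[1.0, 1.5, 0], 0]
    - [[1.6, 2.4, 0], 0]
    - [[2.0, 3.0, 0], 0]
    - [[2.2, 3.2, 0], 0]
    - [[2.2, 3.2, 0], 0]

```text
time: 1.75
tcp_pos: [507.1, -123.8, 404.5]
tool_rot: [0.793, -0.609, -0.0, -0.0]
wrist_force: [-0.4, -0.2, -0.8]
width: 50.0
```

Run:
```python
from h import *
s=r.get_state();print(s["time"],s["tcp_pos"],s["joints"],s["width"])
c=r.read_camera("wrist"); cv2.imwrite("pics/w1.png",c["img"])
import pickle; pickle.dump(c,open("w1.pkl","wb"))
c0=np.array([603.5,-35.3]);y=.2575;R=np.array([[np.cos(y),-np.sin(y)],[np.sin(y),np.cos(y)]])
def P(x,yy,z): return [*(c0+R@[x,yy]),z]
pts=[P(-60,0,134)]+[P(-110+a,-90+b,140) for a,b in((-18,-5),(-18,5),(18,5),(18,-5))]+[P(-83,124,98),P(-83,-124,98)]
im=c["img"].copy()
for q in proj(c,pts): cv2.circle(im,tuple(int(v) for v in q.round()),2,(0,0,255),-1); print(q)
cv2.imwrite("pics/w1o.png",im)
```

```text
1.75 [ 507.12826721 -123.82047872  404.5273894 ] [-3.66207424e-01  3.45412862e-01  1.80921362e+00  1.18272074e-03
  9.87040707e-01  9.41693413e-01] 50.01393612811256
[229.62260267 155.03416428]
[370.62340704 256.38557189]
[356.22070307 256.31211818]
[358.06633939 205.22061439]
[373.08648853 205.33617658]
[ 88.77611416 182.7197979 ]
[403.47657923 183.17984438]
```

View pics/w1o.png

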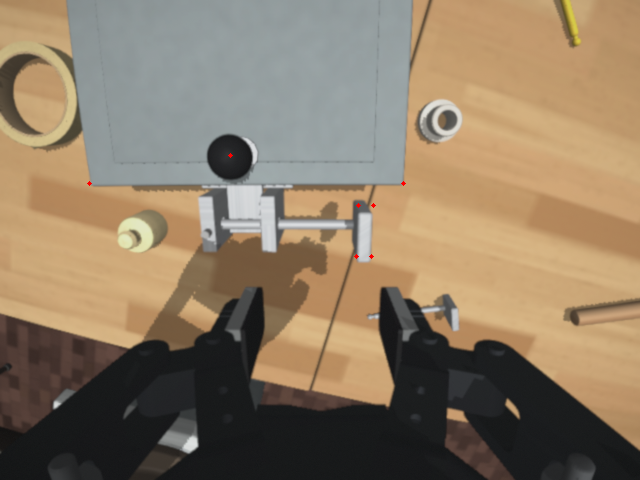

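Run:
```python
from h import *
crop(cv2.imread("pics/w1.png"),300,180,400,280,6,"w1z.png")
```

```text
(no output)
```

View pics/w1z.png

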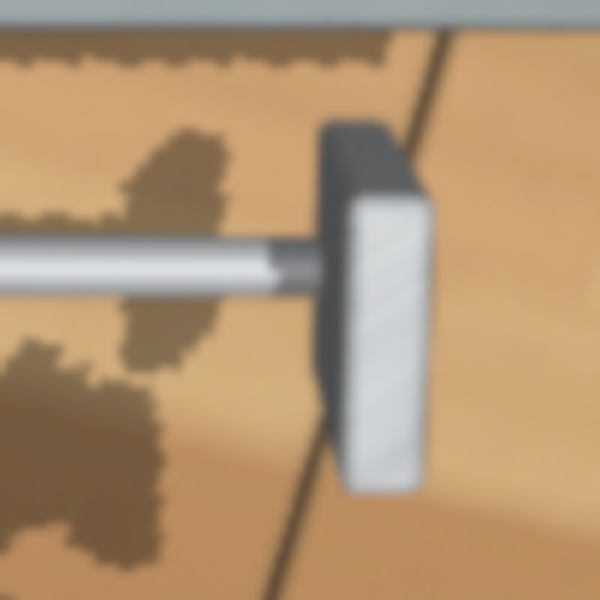

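The zoomed crop puts the plate's top face at wrist pixels (358.3,212.8), (371.7,212.8), (370.3,262) and (357.7,262). The ball is centred near (230,157).

Run:
```python
from h import *
import pickle; c=pickle.load(open("w1.pkl","rb"))
Q=np.array([onz(c,u,140) for u in((358.3,212.8),(371.7,212.8),(370.3,262),(357.7,262))])
print(Q.mean(0),np.linalg.norm(Q[0]-Q[3]),np.linalg.norm(Q[0]-Q[1]))
d=Q[0]+Q[1]-Q[2]-Q[3];print("yaw",np.arctan2(d[1],d[0]))
g=cv2.cvtColor(c["img"],cv2.COLOR_BGR2GRAY);m=(g<70).astype(np.uint8);m[200:]=0;m[:120]=0;m[:,:190]=0;m[:,275:]=0
cs,_=cv2.findContours(m,0,1);k=max(cs,key=cv2.contourArea);(u,r_)=cv2.minEnclosingCircle(k);print(u,r_,onz(c,u,134))
s=r.get_state();x=s["tcp_pos"];print(x)
from scipy.spatial.transform import Rotation as Ro
print(Ro.from_quat(s["tool_rot"]).as_matrix().round(4))
tz=onz(c,(245,330),0)
```

```text
[ 515.60306094 -151.71992532  140.        ] 35.05591532757675 8.971264374440008
yaw 0.2789880129578487
(229.76153564453125, 156.76153564453125) 23.008258819580078 [544.4004126 -50.8904328 134.       ]
[ 506.54471999 -124.84847685  404.49279396]
[[ 2.584e-01 -9.660e-01 -1.000e-04]
 [-9.660e-01 -2.584e-01  8.000e-04]
 [-8.000e-04 -2.000e-04 -1.000e+00]]
```

move_arm:
  deltas:
    - [[0.2, -0.4, 0], 0]
    - [[0.35, -0.88, 0], 0]
    - [[0.35, -0.88, -0.3], 0]
    - [[0.35, -0.88, -0.9], 0]
    - [[0.35, -0.88, -1.7], 0]
    - [[0.35, -0.88, -2.5], 0]
    - [[0.35, -0.88, -3.0], 0]
    - [[0.35, -0.88, -3.3], 0]
    - [[0.35, -0.88, -3.6], 0]
    - [[0.35, -0.88, -3.8], 0]
    - [[0.35, -0.88, -3.9], 0]
    - [[0.35, -0.88, -3.9], 0]

```text
time: 2.8
tcp_pos: [517.1, -151.5, 287.3]
tool_rot: [0.793, -0.609, -0.0, -0.0]
wrist_force: [-0.0, -0.8, 0.4]
width: 49.6
```

Run:
```python
from h import *
c=r.read_camera("wrist"); cv2.imwrite("pics/w2.png",c["img"])
c=r.read_camera("side"); crop(c["img"],200,190,360,310,5,"s2.png")
print(r.get_state()["tcp_pos"])
```

```text
[ 517.15856547 -151.32427265  288.00889891]
```

View pics/w2.png

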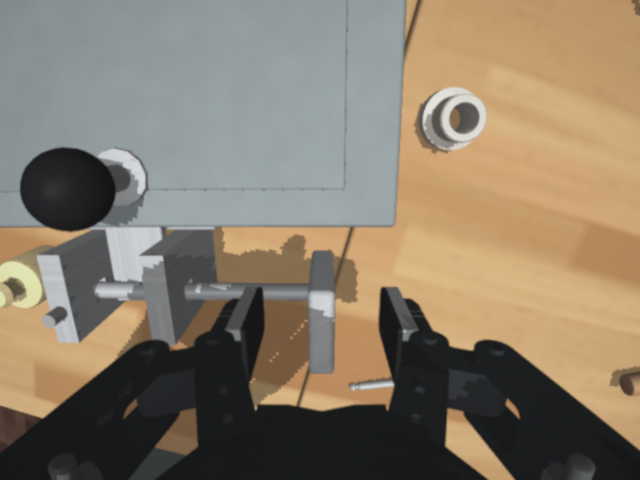

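View pics/s2.png

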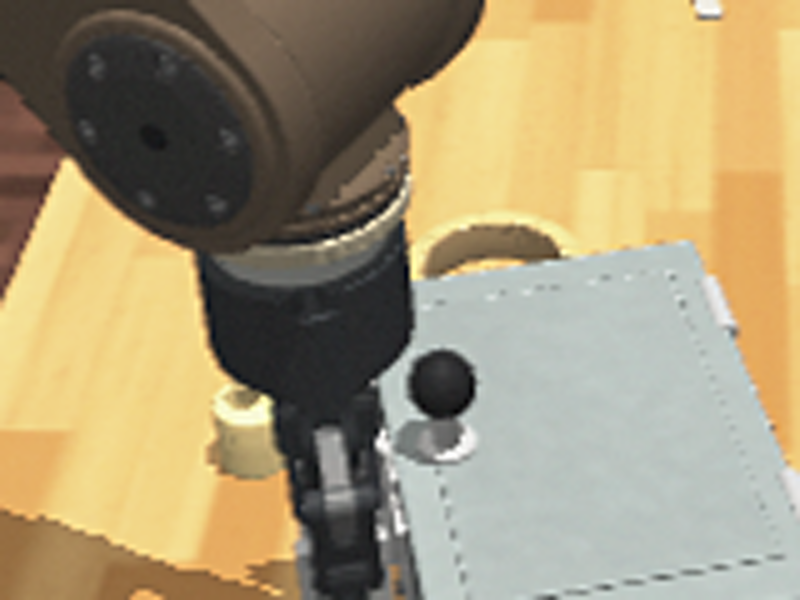

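move_arm:
  deltas:
    - [[0, 0, 0], 0]
    - [[0, 0, 0], 0]
    - [[0, 0, 0], 0]
    - [[0, 0, 0], 0]
    - [[0, 0, 0], 0]
    - [[0, 0, 0], 0]
    - [[0, 0, 0], 0]
    - [[0, 0, 0], 0]
  claw: 0

```text
time: 3.57
tcp_pos: [517.2, -151.4, 288.1]
tool_rot: [0.793, -0.609, 0.0, -0.0]
wrist_force: [1.0, -1.2, 2.3]
width: 8.9
```

move_arm:
  deltas:
    - [[0.02, -0.08, 0], 0]
    - [[0.04, -0.16, 0], 0]
    - [[0.08, -0.3, 0], 0]
    - [[0.12, -0.45, 0], 0]
    - [[0.16, -0.6, 0], 0]
    - [[0.2, -0.75, 0], 0]
    - [[0.25, -0.96, 0], 0]

```text
time: 4.15
tcp_pos: [524.9, -180.5, 288.1]
tool_rot: [0.793, -0.609, 0.0, -0.0]
wrist_force: [-1.6, 0.1, -0.3]
width: 9.0
```

Run:
```python
from h import *
c=r.read_camera("wrist"); cv2.imwrite("pics/w3.png",c["img"])
s=r.get_state();print(s["tcp_pos"],s["wrist_force"],s["width"])
```

```text
[ 525.15290008 -181.61151661  288.15017962] [-0.56048525 -1.10631524  0.37006771] 8.971817121541015
```

View pics/w3.png

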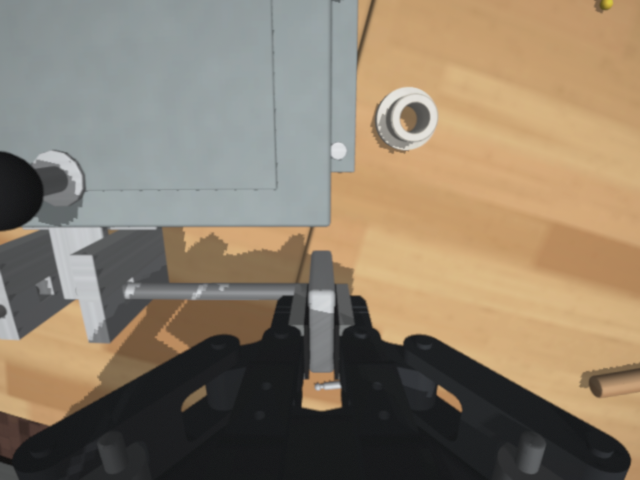

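move_arm:
  deltas:
    - [[0.1, -0.4, 0], 0]
    - [[0.25, -0.96, 0], 0]
    - [[0.4, -1.5, 0], 0]
    - [[0.53, -2.0, 0], 0]
    - [[0.53, -2.0, 0], 0]
    - [[0.3, -2.15, 0], 0]
    - [[-0.2, -2.3, 0], 0]
    - [[-0.6, -2.45, 0], 0]
    - [[-0.8, -2.55, 0], 0]
    - [[-0.8, -2.55, 0], 0]

```text
time: 5.03
tcp_pos: [499.9, -258.5, 288.3]
tool_rot: [0.793, -0.609, 0.0, -0.0]
wrist_force: [-0.2, 0.0, -0.0]
width: 9.2
```

Run:
```python
from h import *
c=r.read_camera("wrist"); cv2.imwrite("pics/w4.png",c["img"])
s=r.get_state();print(s["tcp_pos"],s["wrist_force"],s["width"])
```

```text
[ 500.69243115 -258.35534511  288.42868412] [ 0.69533481 -0.08340483 -0.94410454] 8.774468867350222
```

View pics/w4.png

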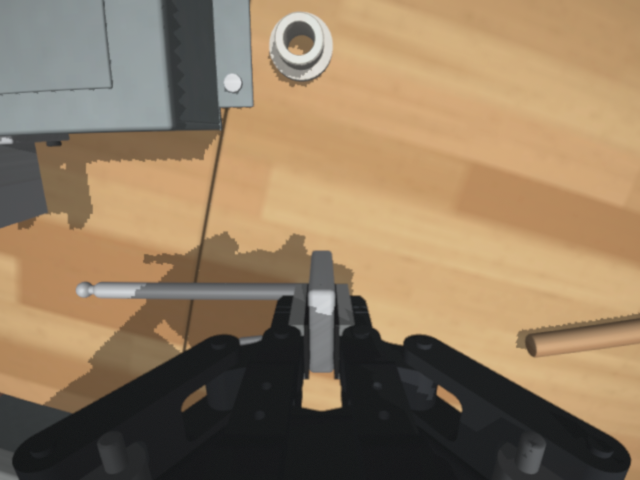

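Run:
```python
from h import *
c=r.read_camera("top")
for u in((421,307),(448,296),(453,292),(453,300),(503,283)): print(onz(c,u,8).round(0))
```

```text
[ 392. -208.    8.]
[ 421. -286.    8.]
[ 431. -300.    8.]
[ 409. -299.    8.]
[ 452. -445.    8.]
```

move_arm:
  deltas:
    - [[0, 0, -0.3], 0]
    - [[0, 0, -0.9], 0]
    - [[0, 0, -1.5], 0]
    - [[0, 0, -2.0], 0]
    - [[0, 0, -2.4], 0]
    - [[0, 0, -2.7], 0]
    - [[0, 0, -2.85], 0]
    - [[0, 0, -2.95], 0]
    - [[0, 0, -3.0], 0]
    - [[0, 0, -3.0], 0]

```text
time: 5.97
tcp_pos: [501.3, -258.2, 198.5]
tool_rot: [0.793, -0.609, 0.001, -0.001]
wrist_force: [-0.1, -0.3, -0.9]
width: 8.7
```

Run:
```python
from h import *
c=r.read_camera("wrist"); cv2.imwrite("pics/w5.png",c["img"])
c=r.read_camera("side"); crop(c["img"],140,250,300,370,5,"s5.png")
s=r.get_state();print(s["tcp_pos"],s["wrist_force"],s["width"])
```

```text
[ 501.26488824 -258.25410534  198.92095179] [-0.48013236 -0.44164178 -0.09145133] 9.06268532019838
```

View pics/s5.png

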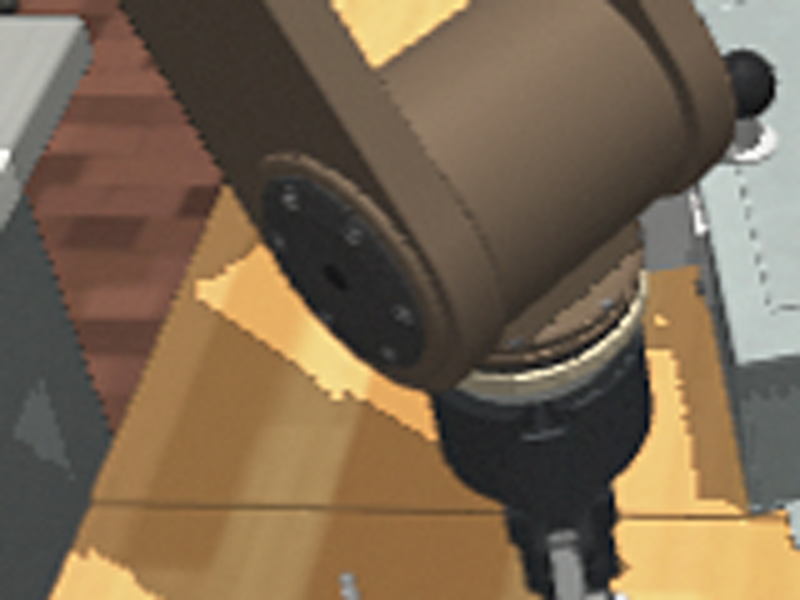

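move_arm:
  deltas:
    - [[0, 0, -0.03], 0]
    - [[0, 0, -0.06], 0]
    - [[0, 0, -0.06], 0]

```text
time: 6.32
tcp_pos: [501.3, -258.3, 197.3]
tool_rot: [0.793, -0.609, 0.002, -0.001]
wrist_force: [-1.0, -0.2, -0.5]
width: 8.7
```

move_arm:
  deltas:
    - [[0, 0, -0.02], 0]
    - [[0, 0, -0.04], 0]
    - [[0, 0, -0.04], 0]

```text
time: 6.57
tcp_pos: [501.3, -258.3, 196.3]
tool_rot: [0.793, -0.609, 0.002, -0.001]
wrist_force: [-0.1, 0.5, 2.6]
width: 8.6
```

move_arm:
  deltas:
    - [[0, 0, 0], 0]
    - [[0, 0, 0], 0]
    - [[0, 0, 0], 0]
    - [[0, 0, 0], 0]
    - [[0, 0, 0.1], 0]
    - [[0, 0, 0.4], 0]
    - [[0, 0, 1.0], 0]
    - [[0, 0, 1.8], 0]
    - [[0, 0, 2.8], 0]
    - [[0, 0, 3.8], 0]
    - [[0, 0, 4.5], 0]
    - [[0, 0, 5.0], 0]
  claw: 40

```text
time: 7.57
tcp_pos: [501.2, -258.2, 349.6]
tool_rot: [0.793, -0.609, 0.003, -0.001]
wrist_force: [0.5, 0.5, -0.4]
width: 40.0
```

Run:
```python
from h import *
c=r.read_camera("wrist"); cv2.imwrite("pics/w6.png",c["img"])
s=r.get_state();print(s["time"],s["tcp_pos"],s["wrist_force"],s["width"])
```

```text
7.6167 [ 501.44519723 -258.29661375  351.53770535] [ 1.12082031 -0.28993769  2.52263516] 39.72930144612695
```

View pics/w6.png

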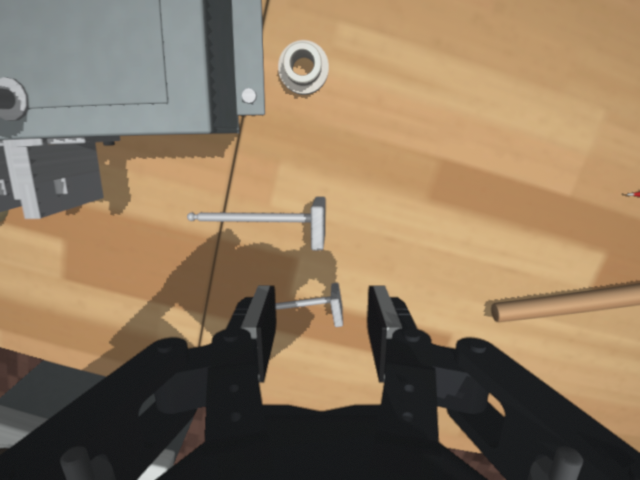

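move_arm:
  deltas:
    - [[0.1, 0.4, 0], 0]
    - [[0.3, 1.3, 0], 0]
    - [[0.55, 2.6, 0], 0]
    - [[0.8, 3.9, 0], 0]
    - [[1.1, 5.2, 0], 0]
    - [[1.3, 6.2, 0], 0]
    - [[1.4, 6.7, 0], 0]
    - [[1.45, 6.93, 0], 0]
    - [[1.45, 6.93, 0], 0]
    - [[1.45, 6.93, 0], 0]
  claw: 60

```text
time: 8.45
tcp_pos: [544.8, -50.5, 351.3]
tool_rot: [0.793, -0.609, 0.005, -0.001]
wrist_force: [0.5, 0.4, -0.0]
width: 60.0
```

Run:
```python
from h import *
c=r.read_camera("wrist"); cv2.imwrite("pics/w7.png",c["img"])
s=r.get_state();print(s["time"],s["tcp_pos"],s["wrist_force"],s["width"])
```

```text
8.5 [544.79309553 -51.04124527 351.36371603] [ 0.28107032 -0.90316856 -0.31487792] 59.69757268863492
```

View pics/w7.png

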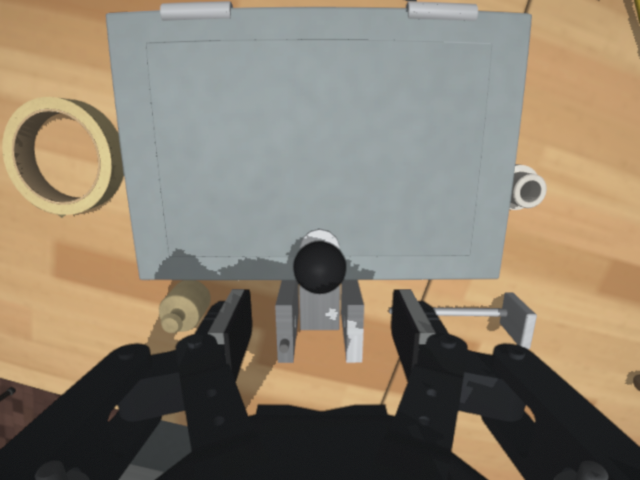

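Run:
```python
from h import *
c=r.read_camera("wrist");g=cv2.cvtColor(c["img"],cv2.COLOR_BGR2GRAY);m=(g<45).astype(np.uint8);m[:225]=0;m[300:]=0;m[:,:285]=0;m[:,355:]=0
cs,_=cv2.findContours(m,0,1);k=max(cs,key=cv2.contourArea);u,rr=cv2.minEnclosingCircle(k);print(u,rr,onz(c,u,134))
X=[onz(c,q,98) for q in((108,14),(531,14),(498,278),(140,278))];print(np.array(X).round(1))
```

```text
(318.26397705078125, 267.1614990234375) 25.92957878112793 [544.19750018 -50.7881906  134.        ]
[[ 648.9  102.    98. ]
 [ 712.3 -133.3   98. ]
 [ 554.2 -175.7   98. ]
 [ 491.5   61.1   98. ]]
```

Knob confirmed at (544.5, -50.6, 134), and the lid corners agree with the earlier views. Next I descend and grip.

move_arm:
  deltas:
    - [[0, 0, -0.2], 0]
    - [[0, 0, -0.6], 0]
    - [[0, 0, -1.1], 0]
    - [[0, 0, -1.5], 0]
    - [[0, 0, -1.8], 0]
    - [[0, 0, -2.0], 0]
    - [[0, 0, -2.1], 0]
    - [[0, 0, -2.15], 0]
    - [[0, 0, -2.15], 0]

```text
time: 9.3
tcp_pos: [544.8, -51.5, 286.9]
tool_rot: [0.793, -0.61, 0.005, -0.001]
wrist_force: [0.2, 0.3, -0.1]
width: 59.9
```

move_arm:
  deltas:
    - [[0, 0, 0], 0]
    - [[0, 0, 0], 0]
    - [[0, 0, 0], 0]
    - [[0, 0, 0], 0]
    - [[0, 0, 0], 0]
    - [[0, 0, 0], 0]
  claw: 0

```text
time: 9.8
tcp_pos: [544.6, -50.3, 287.8]
tool_rot: [0.792, -0.61, 0.004, -0.001]
wrist_force: [-1.6, 11.2, 9.3]
width: 27.2
```

Run:
```python
from h import *
c=r.read_camera("wrist"); cv2.imwrite("pics/w8.png",c["img"])
s=r.get_state();print(s["time"],s["tcp_pos"],s["wrist_force"],s["width"],s["joints"])
y=.258;h=np.array([np.cos(y),np.sin(y)])
for d in (2,5,10,15,20,25,30,35,40,43,45,46):
    t=np.radians(d);dx=-140*np.cos(t)+40*np.sin(t)+140;dz=140*np.sin(t)+40*np.cos(t)-40
    print(d,(np.array([*(dx*h),dz])/30).round(2))
```

```text
9.85 [544.57786612 -50.34174765 287.79474533] [-2.44228224 11.27491875  7.57708788] 27.010774472633194 [-2.12794057e-01  5.31520027e-01  1.87162254e+00 -1.75903790e-03
  7.29628057e-01  1.10033333e+00]
2 [0.05 0.01 0.16]
5 [0.13 0.03 0.4 ]
10 [0.29 0.08 0.79]
15 [0.49 0.13 1.16]
20 [0.71 0.19 1.52]
25 [0.97 0.26 1.85]
30 [1.25 0.33 2.15]
35 [1.56 0.41 2.44]
40 [1.88 0.5  2.69]
43 [2.09 0.55 2.82]
45 [2.23 0.59 2.91]
46 [2.31 0.61 2.95]
```

View pics/w8.png

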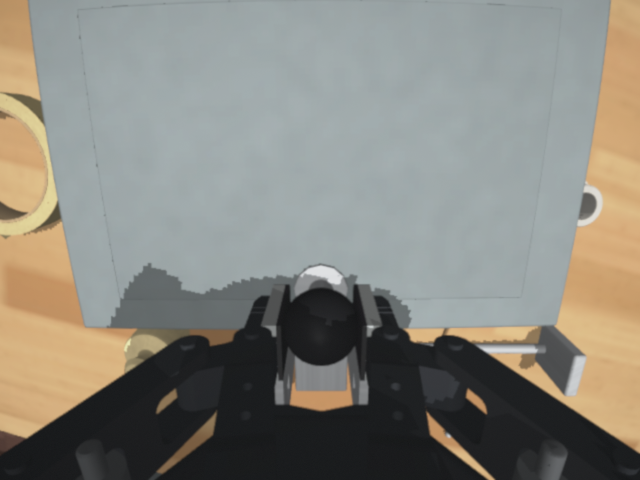

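move_arm:
  deltas:
    - [[0.01, 0, 0.04], 0]
    - [[0.03, 0.01, 0.1], 0]
    - [[0.05, 0.01, 0.16], 0]
    - [[0.08, 0.02, 0.25], 0]
    - [[0.13, 0.03, 0.4], 0]
    - [[0.13, 0.03, 0.4], 0]

```text
time: 10.35
tcp_pos: [548.6, -49.2, 300.3]
tool_rot: [0.792, -0.61, 0.004, -0.001]
wrist_force: [0.3, 2.8, -5.8]
width: 27.0
```

Run:
```python
from h import *
c=r.read_camera("wrist"); cv2.imwrite("pics/w9.png",c["img"])
s=r.get_state();print(s["time"],s["tcp_pos"],s["wrist_force"],s["wrist_torque"],s["width"])
```

```text
10.4 [548.4606085  -49.22806159 300.00117797] [ 0.94217867  4.35182082 -6.82435411] [ 0.74591869  0.17339295 -0.07192633] 27.15084298846432
```

View pics/w9.png

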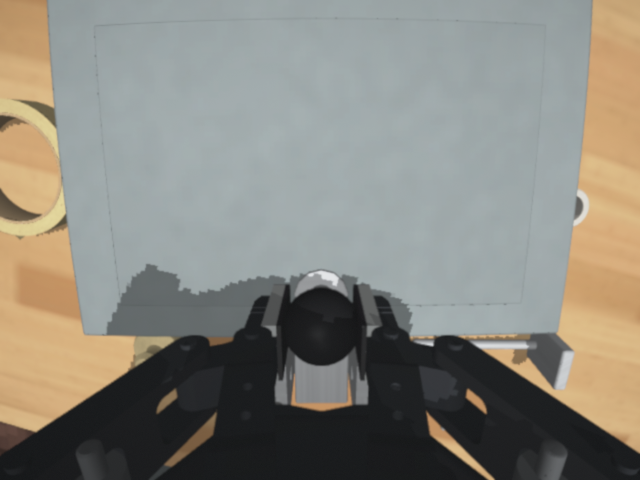

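move_arm:
  deltas:
    - [[0.03, 0.01, 0.08], 0]
    - [[0.08, 0.02, 0.22], 0]
    - [[0.16, 0.05, 0.39], 0]
    - [[0.26, 0.07, 0.58], 0]
    - [[0.36, 0.1, 0.76], 0]
    - [[0.47, 0.13, 0.94], 0]
    - [[0.58, 0.16, 1.12], 0]
    - [[0.71, 0.19, 1.29], 0]
    - [[0.84, 0.23, 1.45], 0]
    - [[0.98, 0.26, 1.6], 0]
    - [[1.12, 0.3, 1.75], 0]
    - [[1.12, 0.3, 1.75], 0]

```text
time: 11.4
tcp_pos: [582.9, -40.0, 353.3]
tool_rot: [0.792, -0.61, 0.005, -0.002]
wrist_force: [1.8, 0.6, -8.5]
width: 27.0
```

Run:
```python
from h import *
c=r.read_camera("wrist"); cv2.imwrite("pics/w10.png",c["img"])
s=r.get_state();p=s["tcp_pos"];print(s["time"],p,s["wrist_force"],s["wrist_torque"],s["width"])
print((np.array([544.6+66.9,-50.3+17.6,287.8+87.3])-p)/30)
```

```text
11.45 [582.47371908 -40.07873196 352.73379876] [ 2.64732083  0.63547756 -9.63549208] [ 0.25253627 -0.16243592 -0.29680623] 26.919742269359453
[0.9675427  0.24595773 0.74554004]
```

View pics/w10.png

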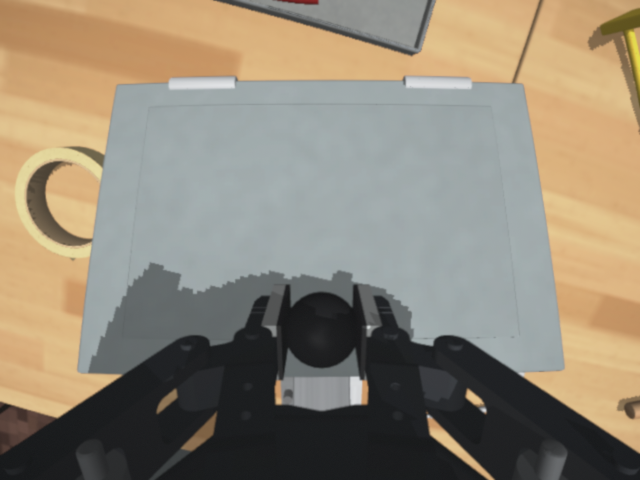

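move_arm:
  deltas:
    - [[0.06, 0.02, 0.06], 0]
    - [[0.17, 0.04, 0.16], 0]
    - [[0.31, 0.08, 0.27], 0]
    - [[0.46, 0.12, 0.4], 0]
    - [[0.62, 0.16, 0.52], 0]
    - [[0.75, 0.19, 0.61], 0]
    - [[0.86, 0.22, 0.68], 0]
    - [[0.97, 0.25, 0.75], 0]
    - [[0.97, 0.25, 0.75], 0]

```text
time: 12.2
tcp_pos: [612.0, -32.3, 375.5]
tool_rot: [0.792, -0.61, 0.004, -0.002]
wrist_force: [1.7, 3.1, -10.0]
width: 26.8
```

Run:
```python
from h import *
import pickle
cs={n:r.read_camera(n) for n in("wrist","side","top")}
pickle.dump(cs,open("c11.pkl","wb"))
cv2.imwrite("pics/w11.png",cs["wrist"]["img"]);cv2.imwrite("pics/s11.png",cs["side"]["img"]);crop(cs["top"]["img"],290,170,450,320,4,"t11.png")
s=r.get_state();p=s["tcp_pos"];print(s["time"],p,s["wrist_force"],s["wrist_torque"],s["width"])
```

```text
12.35 [611.44680535 -32.44420196 375.05231466] [  1.94252167   4.60051009 -11.58647039] [ 0.69026721 -0.10547669 -0.28747589] 26.938212836159824
```

View pics/w11.png

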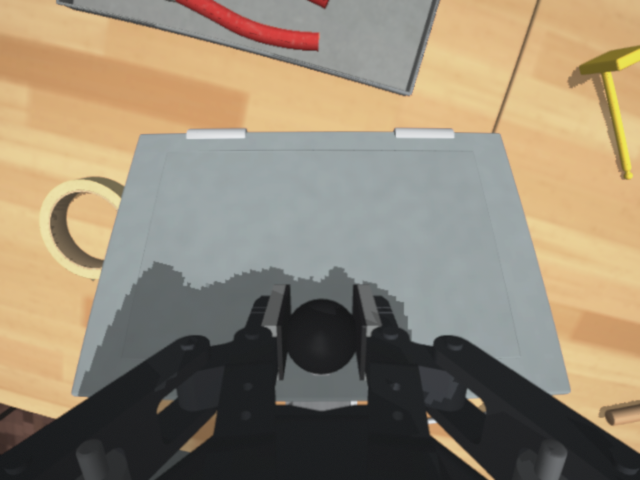

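View pics/s11.png

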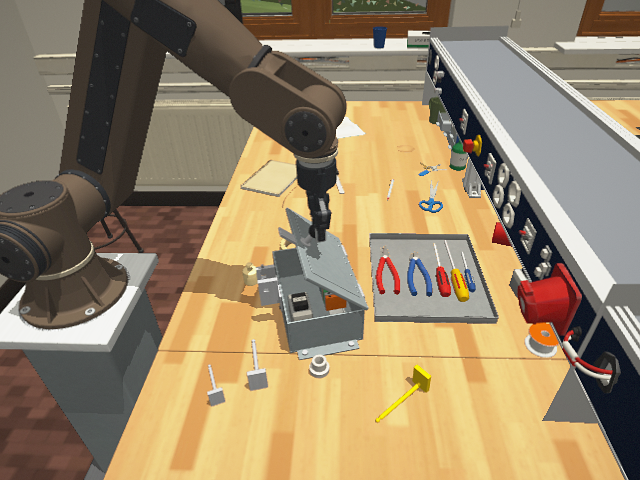

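View pics/t11.png

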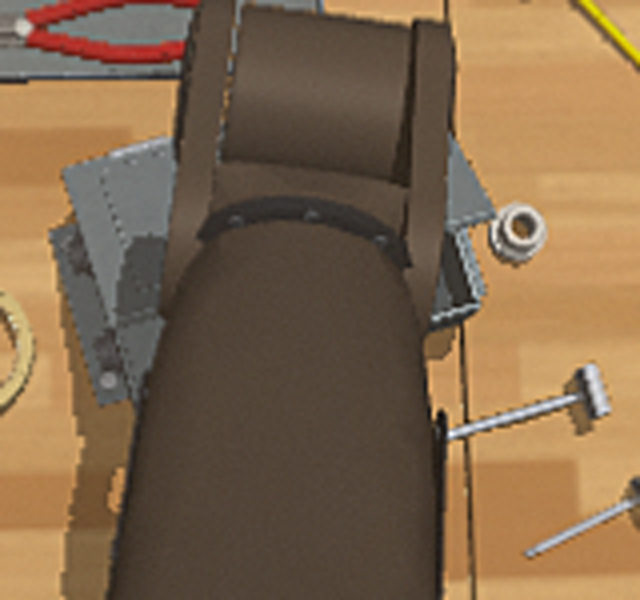

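Run:
```python
from h import *
import pickle
cs=pickle.load(open("c11.pkl","rb"));crop(cs["side"]["img"],260,195,380,285,6,"s11z.png")
y=.258;h=np.array([np.cos(y),np.sin(y),0]);l=np.array([-np.sin(y),np.cos(y),0]);H=np.array([679.9,-14.9,94])
for nm,u,side in(("wrist",(75,396),124),("wrist",(568,392),-124),("wrist",(141,134),124),("wrist",(500,133),-124)):
    o,d=ray(cs[nm],u); t=((H+side*l-o)@l)/(d@l);P=o+t*d;v=P-H;a,b=-v@h,v[2];print(nm,u,a.round(1),b.round(1),np.hypot(a,b).round(1),np.degrees(np.arctan2(b,a)).round(1))
```

```text
wrist (75, 396) 123.4 108.4 164.3 41.3
wrist (568, 392) 120.3 109.7 162.8 42.4
wrist (141, 134) -2.3 -1.1 2.5 -154.7
wrist (500, 133) -3.5 -0.3 3.5 -174.6
```

View pics/s11z.png

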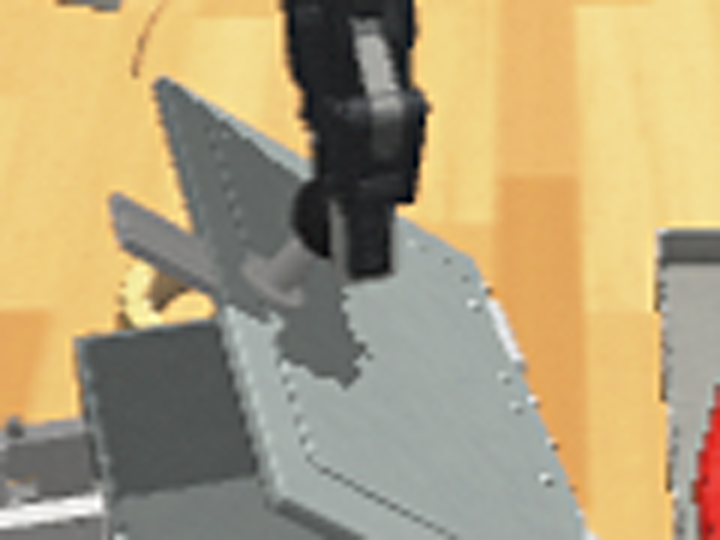

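Run:
```python
from h import *
import pickle
cs=pickle.load(open("c11.pkl","rb"))
y=.258;h=np.array([np.cos(y),np.sin(y),0]);l=np.array([-np.sin(y),np.cos(y),0]);H=np.array([679.9,-14.9,94])
for su in((331,216),(325,217)):
    P,e=tri(cs["wrist"],(321.5,335),cs["side"],(260+su[0]/6-.4,195+su[1]/6-.4));v=P-H
    a,b=-v@h,v[2];print(P,e,a,b,v@l,np.hypot(a,b),np.degrees(np.arctan2(b,a)-np.arctan2(40,140)))
# lid top-face front right corner, side+wrist ; front left
for w,su in(((75,396),(160,80)),((568,392),(278,490))):
    P,e=tri(cs["wrist"],w,cs["side"],(260+su[0]/6-.4,195+su[1]/6-.4));v=P-H;a,b=-v@h,v[2];print(P,e,np.hypot(a,b),np.degrees(np.arctan2(b,a)))
# lid rear line vs front line: angle independent of hinge from wrist only
```

```text
[605.86840347 -34.49310403 217.94207543] 0.23044103774038485 76.58044080150106 123.94207542936539 -0.05565657260524225 145.69214795276616 42.34381178248308
[604.44092188 -34.50468691 217.00373181] 1.7809166727457608 77.96363123694195 123.00373180824235 0.29736193196441435 145.63051134430546 41.6867964645345
[534.14011588  70.41160499 206.18564423] 1.8051651037800354 163.66660512274234 43.27118515516557
[ 596.78502436 -162.54193034  206.47010096] 0.27181396501200644 163.03884128726153 43.617147101781825
```

The lid measures about 42.2° (knob and corners agree), because the ball slipped a little in the pads. I'll add about 2.8°.

move_arm:
  deltas:
    - [[0.07, 0.02, 0.04], 0]
    - [[0.14, 0.04, 0.09], 0]
    - [[0.2, 0.05, 0.13], 0]
    - [[0.21, 0.055, 0.13], 0]
    - [[0.21, 0.055, 0.13], 0]
    - [[0.21, 0.055, 0.13], 0]

```text
time: 12.85
tcp_pos: [617.8, -30.8, 378.8]
tool_rot: [0.792, -0.61, 0.004, -0.002]
wrist_force: [2.9, 2.8, -14.1]
width: 27.2
```

Run:
```python
from h import *
import pickle
cs={n:r.read_camera(n) for n in("wrist","side")};pickle.dump(cs,open("c12.pkl","wb"))
w=cs["wrist"]["img"];cv2.imwrite("pics/w12.png",w)
crop(cs["side"]["img"],260,195,380,285,6,"s12z.png")
s=r.get_state();p=s["tcp_pos"];print(s["time"],p,s["wrist_force"],s["width"])
```

```text
12.95 [617.73907056 -30.77708355 378.75244886] [  3.4360411    3.50121199 -14.97640592] 27.08892439664942
```

View pics/w12.png

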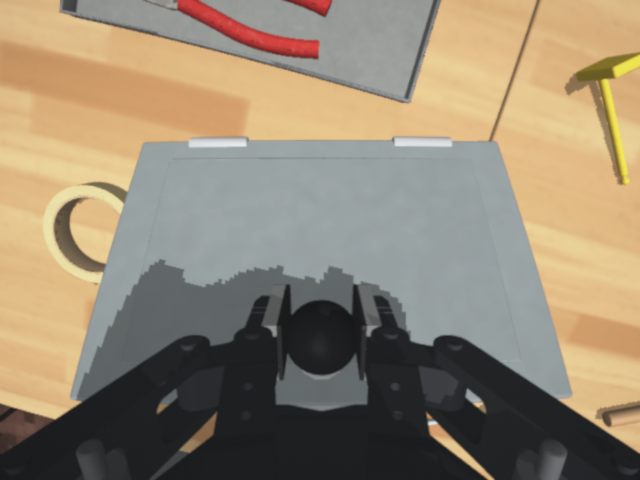

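View pics/s12z.png

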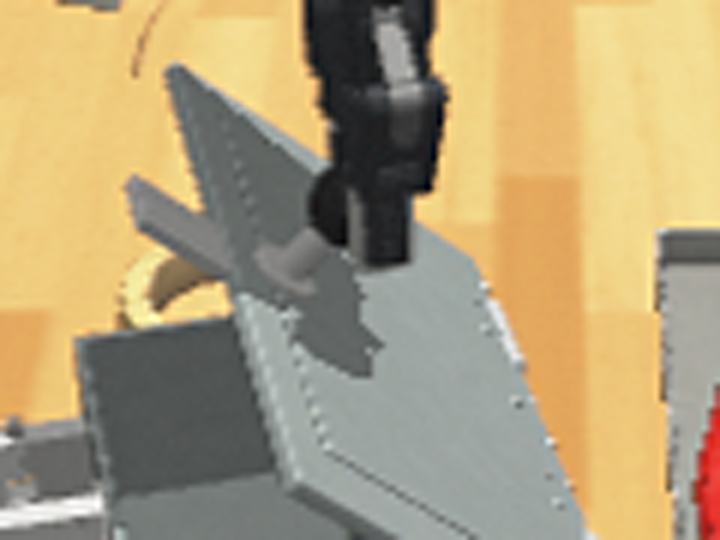

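```bash
cat > m.py <<'E'
from h import *
y=.258;h=np.array([np.cos(y),np.sin(y),0]);l=np.array([-np.sin(y),np.cos(y),0]);H=np.array([679.9,-14.9,94])
def M(cs,ball_w,ball_s,cor):
    S=lambda su:(260+su[0]/6-.4,195+su[1]/6-.4)
    P,e=tri(cs["wrist"],ball_w,cs["side"],S(ball_s));v=P-H;a,b=-v@h,v[2]
    print("knob",P.round(1),e.round(1),np.hypot(a,b).round(1),(np.degrees(np.arctan2(b,a)-np.arctan2(40,140))).round(1))
    for w,su,sd in cor:
        P,e=tri(cs["wrist"],w,cs["side"],S(su));v=P-H;a,b=-v@h,v[2];print("corner tri",e.round(1),np.hypot(a,b).round(1),(np.degrees(np.arctan2(b,a))-1.4).round(1))
        o,d=ray(cs["wrist"],w); t=((H+sd*l-o)@l)/(d@l);v=o+t*d-H;a,b=-v@h,v[2];print("  plane",np.hypot(a,b).round(1),(np.degrees(np.arctan2(b,a))-1.4).round(1))
        o,d=ray(cs["side"],S(su)); t=np.array([np.hypot((o+q*d-H)@h,(o+q*d-H)[2]) for q in np.arange(500,1300,.5)])
E
python3 - <<'E'
from m import *
import pickle
M(pickle.load(open("c12.pkl","rb")),(321.5,337),(346,206),[((74,398),(175,67),124),((569,396),(292,480),-124)])
E
```

```text
knob [610.9 -33.2 221.4] 0.1 146.0 44.8
corner tri 1.6 162.9 44.6
  plane 163.2 42.3
corner tri 0.3 162.8 44.2
  plane 162.8 43.2
```

move_arm:
  deltas:
    - [[0.02, 0.005, 0.01], 0]
    - [[0.02, 0.005, 0.01], 0]
    - [[0.02, 0.005, 0.01], 0]
    - [[0.02, 0.005, 0.01], 0]
    - [[0.02, 0.005, 0.01], 0]
    - [[0.02, 0.005, 0.01], 0]
    - [[0.02, 0.005, 0.01], 0]
    - [[0.02, 0.005, 0.01], 0]
    - [[0.02, 0.005, 0.01], 0]
    - [[0.02, 0.005, 0.01], 0]
    - [[0.02, 0.005, 0.01], 0]
    - [[0.02, 0.005, 0.01], 0]

```text
time: 13.95
tcp_pos: [618.3, -30.6, 379.1]
tool_rot: [0.792, -0.61, 0.004, -0.002]
wrist_force: [1.8, 3.8, -13.1]
width: 27.0
```

Run:
```python
from m import *
import pickle
a=pickle.load(open("c12.pkl","rb"))
cs={n:r.read_camera(n) for n in("wrist","side","top")};pickle.dump(cs,open("c13.pkl","wb"))
for n in("wrist","side"):
    # image shift near lid/ bystanders
    A=cv2.cvtColor(a[n]["img"],6).astype(np.float32);B=cv2.cvtColor(cs[n]["img"],6).astype(np.float32)
    if n=="side": print(cv2.phaseCorrelate(A[200:280,275:310].copy(),B[200:280,275:310].copy()))
crop(cs["side"]["img"],260,195,380,285,6,"s13z.png");cv2.imwrite("pics/s13.png",cs["side"]["img"])
d0=cv2.imread("pics/side0.png").astype(int)
for nm,(x0,y0,x1,y1) in dict(weight=(240,260,256,286),tape=(280,230,315,246),bush=(305,352,332,380),decoy=(200,360,230,408)).items():
    print(nm,np.abs(d0[y0:y1,x0:x1]-cs["side"]["img"][y0:y1,x0:x1]).mean().round(1))
s=r.get_state();print(s["time"],s["tcp_pos"],s["wrist_force"],s["width"])
```

```text
((0.08031875342407346, -0.18634523481370024), 1.0309179259671106)
weight 25.7
tape 46.1
bush 14.2
decoy 13.7
14.1 [618.33037182 -30.65190374 379.07031342] [  1.95558336   3.0877416  -12.60032496] 27.036427179818784
```

View pics/s13z.png

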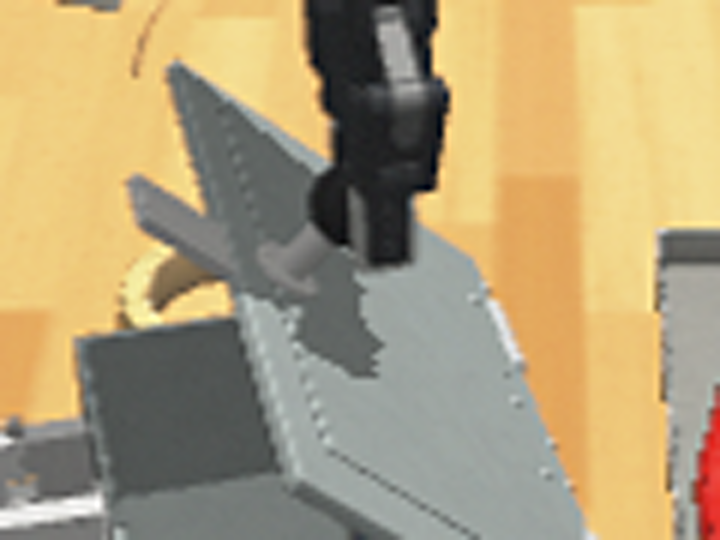

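View pics/s13.png

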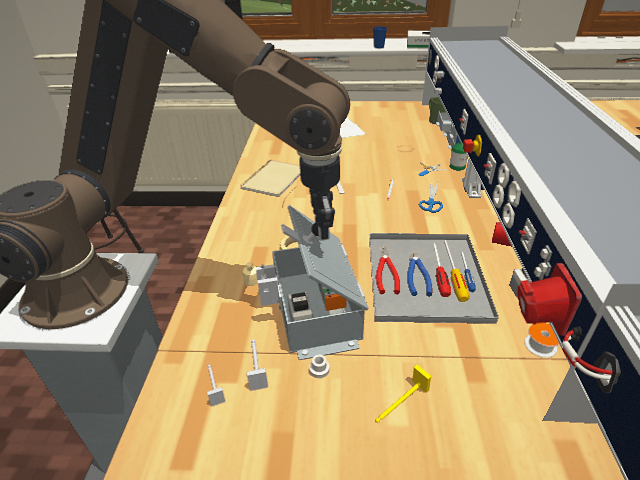

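The picture shows the lid steady at about 45° with the fingers on the ball at (320,228). The pin is on the bench at (257,370). The weight (250,273) and bush (319,366) haven't moved. I'm handing in.

```bash
python3 -c "
from bench import r
print(r.job_done()); s=r.get_state(); print(s['time'],s['tcp_pos'],s['width'])"
```

```text
the job is handed in; nothing more can be done
None
the job is handed in; nothing more can be done
```

I pulled the pin straight out with the lid shut and laid it upright on the bench to the right, in front of the box. I then raised the lid by its knob and handed the job in at about 14 s of the 51 s, with the fingers still holding the knob.

- **Lid angle:** it stopped at about 42° at first because the ball slipped slightly in the pads, so I raised it a little more. After that the knob measured 44.8° and two corners, each seen in two views, 44.2° and 44.6°. A rougher check from the wrist view alone gave 42.3° and 43.2°; I put more weight on the two-view figures. I then added a nudge of about 0.3° and did not measure the angle again.
- **Holding:** over a one-second hold before hand-in, the side picture moved by no more than 0.2 pixel.
- **Forces:** the largest wrist force I read was about 15 N.
- **Bystanders:** the weight and bush look to be in the same places by eye. My pixel comparison for the weight and tape was not usable, because the arm's shadow and the open lid covered them. The tape was only partly visible at the end, but the arm never came near it.

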